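Pin a blood transport box shut for dispatch

TASK

Secure the blood transport box for dispatch with the linchpin from the sample rack (the pin with the wire ring; the one without a ring is a spare). The locking bar has some end play, so feel for the drilled hole in its free end, ease the pin down into it without forcing until its collar sits fully home on the bar, then swing its sprung ring over the bar's end until it snaps shut under the pin's tip. Let go, and leave the sample tubes, the spare pin and the things on the desk where they are.

Things in the scene. Friction and masses are not known exactly. Their poses are not given: they have to be found in the camera images.
- box: Insulated blood transport box, white with a grey lid, 300 (x) x 260 (y) x 190 (z) mm, fixed. Origin: centre of its underside, z up. A steel locking bar, 20 mm wide (x) and 16 mm high, lies over the lid along the box's y axis at x = 0, through a steel lug on each side. The bar's top is at z = 208.5 mm. Its drilled free end sticks out on the -y side, in free air; its hand loop is on the +y side.
- lug_face (a point): On the box (axes as the box's): where the bar's top centre line leaves the outer face of the -y lug; box coordinates (0, -140.5, 208.5) mm. The lug is a plate 50 mm wide whose top is 9.5 mm above this point. The bar runs from here towards -y. Its vertical through hole, diameter 10.5 mm, on the bar's centre line, has its centre 14 mm in from the bar's free end.
- pin: Steel linchpin, 0.1 kg. Origin: centre of its collar's underside; z along the pin, away from the tip. Shank diameter 9 mm, 36 mm long below the origin, last 2 mm tapered to 6.2 mm; collar diameter 22 mm, z 0 to 4 mm; flat head z 4 to 44 mm, 12 mm thick in x (grip it there, above z = 14 mm), 20 mm wide in y. Starts upright in a cell of the rack, collar on the rack's top, ring to its -y side.
- ring (a joint): Sprung wire ring of the pin (wire 4 mm), hinged in the head on the pin's x axis at z = 8 mm. 0 = open: 10 degrees above level, out on the pin's -y side, 51 mm long, 54 mm wide. Grows as it swings down; 1.745 rad = shut, straight down, its end just under the tip. Over-centre spring: below 0.87 rad it pushes back open (up to 2.5 N at the ring's end), beyond that it snaps shut by itself.
- ring_end (a point): Middle of the ring's outer end (wire centre), 49 mm from the hinge. The ring passes round the bar only with the pin's -y side towards the bar's free end (the box's -y; within 15 degrees is safe) and the collar down on the bar. Pushing this end down past half-way shuts it.
- pin_tip (a point): Centre of the pin's tip, 36 mm below the pin's origin.
- bar_play (a point): Fixed point on the box (axes as the box's): middle of the bar's end play, on the bar's top face, box coordinates (0, -171.5, 208.5) mm. It is NOT the hole: the bar can lie anywhere along its 34 mm of play and is not measured, so the hole's centre is up to 17 mm from here, along the box's y, either way. The bar stays where it lies unless pushed lengthways with more than about 14 N.
- rack: White sample tube rack, 150 x 92 x 60 mm, fixed, origin at the centre of its underside, long side along its x. The linchpin and the spare stand in its -y row at x = -36 and +36 mm, which is where varies; purple-capped tubes stand in its +y row, 48 mm from the pins, tops at z = 88 mm.
- spare: Plain spare pin without a ring: same shank and collar, round head of diameter 14 mm up to 30 mm above its origin (underside of the collar). Leave in the rack.
- tube1: Capped sample tube, diameter 13 mm (cap 17), 84 mm tall, origin at its foot. Leave in the rack.
- tube2: As tube1.
- tube3: As tube1.
- stapler: Black desk stapler, 120 x 34 x 42 mm, on the desk. Leave alone.
- scissors: Scissors, 160 mm long, flat on the desk. Leave alone.
- pen: Ballpoint pen, 130 mm long, on the desk. Leave alone.
- phone: Black phone, 148 x 72 x 9 mm, on the desk. Leave alone.

How it is judged:
On the way:
1. the linchpin stands fully home in the bar's hole, its ring still open (z of pin in the frame of box between 0.206 and 0.2115 m and x of pin in the frame of box between -0.004 and 0.004 m and y of pin in the frame of box between -0.193 and -0.15 m and angle between the z axis of pin and the z axis of box, either way round below 0.15 rad and value of joint ring below 0.8 rad), for 0.2 s.
At the end, for the whole second after the job is handed in: The linchpin is down the bar's hole with its collar on the bar (origin within 3 mm above the bar's top face, within 4 mm of the bar's centre line, within 0.15 rad of upright), its ring is snapped shut round the bar (ring above 1.55 rad), and it is let go and at rest (z of pin in the frame of box between 0.206 and 0.2115 m and x of pin in the frame of box between -0.004 and 0.004 m and y of pin in the frame of box between -0.193 and -0.15 m and angle between the z axis of pin and the z axis of box, either way round below 0.15 rad and value of joint ring above 1.55 rad and linear speed of pin below 0.02 m/s); the robot touches nothing.
It fails at once if the pin is forced: more than 40 N between the pin (with its ring) and the box (with its bar) (contact force between pin and box above 40 N).
It fails at once if the fingers shove the box or its bar with more than 40 N (contact force between the fingers and box above 40 N).
It fails at once if a sample tube or the spare pin is moved by more than 20 mm (distance of any of tube1, tube2, tube3, spare from where it was at the start of the episode above 0.02 m).
It fails at once if a thing on the desk is moved by more than 30 mm (distance of any of stapler, scissors, pen, phone from where it was at the start of the episode above 0.03 m).
It also fails if it takes over 61 s, if anything falls off the work surface, if the arm or the gripper's body presses on something with over 40 N, if the wrist force passes 120 N, or if a joint passes its speed limit or range.

ROBOT

A 6-joint arm with a two-finger parallel gripper is mounted at the origin on the work surface. World frame = base frame: x ahead of the robot, y to its left, z up, the work surface at z = 0. Lengths are in m, angles in rad, forces in N, time in s.
With the tool pointing down it reaches from about 0.25 to 0.725 m from the base axis. Payload 4 kg.
Tool frame: the origin (TCP) lies at the very end of the fingers, on their centre line; the grasp point (between the pads) lies 19 mm behind it; z points along the fingers, y is the line along which they close (so a half turn about z gives the same grasp; the last joint's range is limited). The gripper opens to 85 mm and grips with 20 to 120 N. Pads are 22 mm wide; open, the fingers measure 114 mm over their backs; the gripper's body (76 mm by 85 mm) begins 54 mm behind the grasp point. The pads swing forward as they close: fully open they stand 13 mm farther back than shut.
Start: joints at [-1.273, 0.241, 0.005, 1.335, 0, 1.571], TCP at [0.147, -0.478, 0.231] pointing down, gripper open.
Joint ranges: [-2.72, 2.72], [-1.05, 1.87], [-1.09, 1.28], [-1.99, 2.15], [-1.42, 1.44], [-3.14, 3.14]. Speed limits (rad/s): [2.79, 2.79, 3.14, 3.14, 3.14, 3.14].

INTERFACE

Orientations are given as a unit quaternion [x, y, z, w].
In Python, from workcell import bot, vision, workorder, boxes_of gives the robot as it stands.
- The arm moves only by the tool send_rows, never from a script. Its argument "motion" is text: rows parted by semicolons, each of 5 numbers parted by spaces: the closure, from -1 (fully open) to 1 (shut), so that 0 is half open, then the shift along the tool's x, y, z in cm, then the turn about the tool's z in rad. In form: claw x y z twist; .... A call has 1 to 5 rows; each row is the pose to reach, as a shift and turn from the pose commanded when the call began, along the tool's axes at that moment; what a row does not reach only later rows make up. A row lasts 1/10 s, in which the tool goes at most 50 mm and 8.59 degrees, less where a joint would pass 70% of its speed; a pose out of reach is approached as far as the arm can. A call with a gripper value outside its range is refused whole. The fingers move at their own pace and stop on an object; the grip force is fixed at half the most. Time passes only in rows, so rows that repeat a pose let the fingers close. It gives the time, the measured TCP pose, the force, the opening and the grip force at its end, in the units of the state.
- bot.get_obs(): the state, without advancing time (a new reading comes with each control period).
- vision.camera(name): name is "scene" or "top" or "wrist"; returns the picture (384x512x3 uint8, red, green, blue); there is no depth.
- vision.camera_model(name): a dict with "fov_y" (degrees; the focal length in pixels is half the picture's height over the tangent of half this angle, whatever the lens; pixels are square), "cx", "cy" (the principal point, pixels), "world_from_camera" (4x4, takes a point from camera to world coordinates); the wrist camera has in their place "hand_eye" (4x4, takes a point from camera to tool coordinates, whose origin is the TCP and whose axes are the flange's). Camera axes: x right, y down, z forward; pixel columns grow to the right and rows downward; lengths in m; the calibration is good to about 2 mm. A picture is of the moment at which its call begins: read the wrist's pose just before it. camera_model takes no time and is no camera call.
- workorder.job_done(): hands the job in; it is judged then, once.
Trained networks look in the newest picture that a camera, given by its name, has taken for a name from the list of things; names that differ only in an ending like _2 or _b are one class to them, and where a whole thing is asked for, a point or a joint stands for the part that bears it (a point fixed in the world has none). Each returns a list of dicts, best first, with "conf" (0 to 1); they miss things now and then, are a little off and sometimes report something else, mostly with a low value. They report only what shows in the picture. A call takes as long as a camera call.
- boxes_of(camera, target): "rect" ([centre column, centre row, width, height] in pixels, round what is visible of it).
The state is a dict: "clock": time; "joint_pos": joint angles; "joint_vel": joint speeds; "tau": joint torques, N m; "eef_pos": TCP position; "tool_rot": TCP orientation; "ft_force": force on the tool from outside, world axes, zero at the start; "ft_torque": the same for the moment, N m; "grip_width": finger opening in m; "grasp_force": force on a finger pad.
Only numpy, scipy, OpenCV 4.12 (cv2) and the standard library are available. Lean on these libraries where they do the work, as an engineer would, in place of code of your own. Each camera call takes 0.05 s, during which the arm holds its last target. There are 200 camera calls.

## Working session

There is one attempt and no reset: what is moved stays moved. The work goes in short steps, Python scripts to look and compute and a tool call to move; the robot and the scene stay as the last step left them, time stands still between calls to the robot, and variables do not carry over. Pictures are saved under pics/ and viewed, at most 10 in all, crops included, and the job is handed in when it is done.

Besides the shell and the picture viewer there is one more tool, called after "Call:" in YAML: its name, and indented under it one key for each argument. send_rows: Moves the arm, as the interface text tells. Its arguments: {"type":"object","properties":{"motion":{"type":"string"}},"required":["motion"]}

```bash
mkdir -p pics; ls; python3 - <<'E'
from workcell import bot, vision, workorder, boxes_of
import cv2, numpy as np
o=bot.get_obs(); print({k:np.round(v,3).tolist() for k,v in o.items()})
ims=[]
for c in ["scene","top","wrist"]:
    im=vision.camera(c); cv2.imwrite(f"pics/{c}0.png",im[:,:,::-1]); ims.append(im[:,:,::-1])
    m=vision.camera_model(c); print(c,{k:np.round(v,4).tolist() for k,v in m.items()})
    for t in ["pin","spare","box","rack","ring"]:
        print(c,t,[(np.round(d["rect"]).tolist(),round(d["conf"],2)) for d in boxes_of(c,t)[:3]])
cv2.imwrite("pics/st.png",np.vstack(ims[:2]))
print(bot.get_obs()["clock"])
E
```

```text
pics
{'clock': 0.0, 'joint_pos': [-1.273, 0.241, 0.004, 1.335, -0.0, 1.571], 'joint_vel': [0.002, 0.002, 0.0, -0.0, -0.002, 0.002], 'tau': [-0.002, -37.232, 25.241, 0.017, -0.0, -0.0], 'eef_pos': [0.147, -0.477, 0.23], 'tool_rot': [0.989, 0.148, -0.0, -0.001], 'ft_force': [-0.477, -0.336, -0.31], 'ft_torque': [0.013, 0.043, -0.028], 'grasp_force': 0.0, 'grip_width': 0.086}
scene {'fov_y': 47.9018, 'cx': 249.0644, 'cy': 189.1603, 'world_from_camera': [[0.5799, 0.6395, -0.5047, 1.0379], [0.8145, -0.4671, 0.344, -0.3658], [-0.0158, -0.6106, -0.7918, 0.8774], [0.0, 0.0, 0.0, 1.0]]}
scene pin [([112.0, 226.0, 28.0, 23.0], 0.54)]
scene spare [([136.0, 245.0, 10.0, 13.0], 0.53)]
scene box [([340.0, 136.0, 163.0, 161.0], 0.76), ([114.0, 225.0, 30.0, 29.0], 0.45)]
scene rack [([142.0, 241.0, 75.0, 77.0], 0.96), ([340.0, 136.0, 167.0, 162.0], 0.58)]
scene ring []
top {'fov_y': 54.5031, 'cx': 257.4689, 'cy': 197.9898, 'world_from_camera': [[0.0223, -0.9963, 0.0824, 0.4692], [-0.9997, -0.0229, -0.0054, -0.0274], [0.0073, -0.0823, -0.9966, 1.1218], [0.0, 0.0, 0.0, 1.0]]}
top pin []
top spare [([360.0, 243.0, 22.0, 6.0], 0.61), ([354.0, 217.0, 6.0, 6.0], 0.43)]
top box [([142.0, 211.0, 167.0, 130.0], 0.97)]
top rack [([341.0, 230.0, 36.0, 57.0], 0.81)]
top ring [([364.0, 238.0, 16.0, 13.0], 0.44)]
wrist {'fov_y': 58.859, 'cx': 255.7233, 'cy': 191.6702, 'hand_eye': [[-0.0004, -0.952, -0.3062, 0.0781], [1.0, -0.0003, -0.0002, -0.0004], [0.0001, -0.3062, 0.952, -0.1433], [0.0, 0.0, 0.0, 1.0]]}
wrist pin []
wrist spare []
wrist box []
wrist rack []
wrist ring []
0.9
```

```bash
python3 - <<'E'
import cv2,numpy as np
s=cv2.imread("pics/scene0.png");t=cv2.imread("pics/top0.png")
a=cv2.resize(s[60:320,60:430],None,fx=1.08,fy=1.08); b=cv2.resize(t[110:310,40:410],(400,216))
c=cv2.resize(s[190:290,80:200],(400,333)); d=cv2.resize(t[190:290,300:420],(400,333))
a=cv2.resize(s[80:280,60:430],(400,216))
cv2.imwrite("pics/v1.png",np.vstack([np.hstack([a,b]),np.hstack([c,d])]))
E
```

```text
(no output)
```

View pics/v1.png

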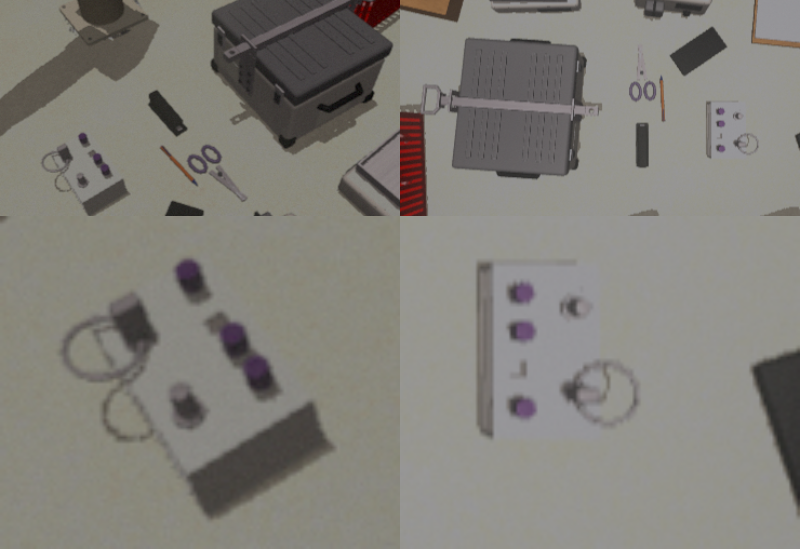

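```bash
cat > h.py <<'E'
from workcell import bot, vision, workorder, boxes_of
import cv2, numpy as np
from scipy.spatial.transform import Rotation as R
def T(pos,q):
    M=np.eye(4);M[:3,:3]=R.from_quat(q).as_matrix();M[:3,3]=pos;return M
def shoot(c,name):
    "take a picture, save it, return its world_from_camera"
    o=bot.get_obs(); im=vision.camera(c); cv2.imwrite(f"pics/{name}.png",im[:,:,::-1])
    W=wfc(c,o); np.save(f"pics/{name}.npy",W); return W
def wfc(c,o=None):
    m=vision.camera_model(c)
    if c!="wrist": return np.array(m["world_from_camera"])
    return T(o["eef_pos"],o["tool_rot"])@np.array(m["hand_eye"])
def ray(c,W,uv):
    m=vision.camera_model(c); f=192/np.tan(np.radians(m["fov_y"]/2))
    d=W[:3,:3]@np.array([(uv[0]-m["cx"])/f,(uv[1]-m["cy"])/f,1]); return W[:3,3],d
def onz(c,W,uv,z):
    p,d=ray(c,W,uv); return p+d*(z-p[2])/d[2]
def proj(c,W,P):
    m=vision.camera_model(c); f=192/np.tan(np.radians(m["fov_y"]/2))
    q=np.linalg.inv(W)@np.append(P,1); return np.array([m["cx"]+f*q[0]/q[2],m["cy"]+f*q[1]/q[2]])
def tri(*obs):
    A=[];b=[]
    for c,W,uv in obs:
        p,d=ray(c,W,uv); d=d/np.linalg.norm(d); P=np.eye(3)-np.outer(d,d); A.append(P); b.append(P@p)
    A=np.vstack(A);b=np.hstack(b); x,*_=np.linalg.lstsq(A,b,rcond=None); return x,np.linalg.norm(A@x-b)
E
python3 - <<'E'
from h import *
S=wfc("scene");Tp=wfc("top")
print("pin top",tri(("scene",S,(117.5,215.2)),("top",Tp,(358,242.3))))
print("spare top",tri(("scene",S,(134,242.2)),("top",Tp,(355.5,217))))
for n,uv,z in [("pin",(358,242.3),.104),("spare",(355.5,217),.09),("tubeA",(336.5,213),.088),("tubeC",(336.5,247.3),.088),("rackUL",(328,204),.06),("rackLL",(328,256),.06)]: print(n,onz("top",Tp,uv,z).round(3))
# bar in top picture crop b: scale 1.081,1.08
for n,uv in [("loop",(430,98)),("barL",(455,101)),("barR",(575,108)),("end",(601,109))]:
    print(n,onz("top",Tp,(40+(uv[0]-400)/1.081,110+uv[1]/1.08),.2085).round(3))
E
```

```text
pin top (array([ 0.43993452, -0.30450664,  0.11265195]), np.float64(0.002998797709050174))
spare top (array([ 0.50849691, -0.30361931,  0.09240858]), np.float64(0.0023512826987060315))
pin [ 0.439 -0.309  0.104]
spare [ 0.508 -0.306  0.09 ]
tubeA [ 0.518 -0.253  0.088]
tubeC [ 0.423 -0.254  0.088]
rackUL [ 0.544 -0.235  0.06 ]
rackLL [ 0.397 -0.236  0.06 ]
loop [0.527 0.432 0.209]
barL [0.522 0.375 0.209]
barR [0.512 0.103 0.209]
end [0.511 0.044 0.209]
```

Call:
send_rows:
  motion: "-1 4 -0.8 0 -0.145; -1 8 -1.6 0 -0.29; -1 12 -2.4 0 -0.435; -1 16 -3.2 0 -0.58; -1 20 -4 0 -0.725"

```text
clock: 1.4
eef_pos: [0.3274, -0.3802, 0.2315]
tool_rot: [0.871, 0.492, 0.0, 0.0]
ft_force: [0.1, -0.6, 0.7]
grip_width: 0.0853
grasp_force: 0.0
```

Call:
send_rows:
  motion: "-1 3 1.6 0 -0.14; -1 6 3.2 0 -0.28; -1 9 5 0 -0.42; -1 11.5 6.3 0 -0.549; -1 11.5 6.3 0 -0.549"

```text
clock: 1.9
eef_pos: [0.4426, -0.3139, 0.231]
tool_rot: [0.705, 0.71, 0.001, 0.0]
ft_force: [0.5, -0.2, 0.5]
grip_width: 0.0852
grasp_force: 0.0
```

```bash
python3 - <<'E'
from h import *
o=bot.get_obs();print(o["eef_pos"],R.from_quat(o["tool_rot"]).as_matrix().round(3)[:,0])
W=shoot("wrist","w1")
for t in ["pin","spare","rack","tube1"]: print(t,[(np.round(d["rect"]).tolist(),round(d["conf"],2)) for d in boxes_of("wrist",t)[:3]])
E
```

```text
[ 0.44258354 -0.31385811  0.23095702] [-0.007  1.     0.001]
pin [([248.0, 182.0, 56.0, 70.0], 0.58)]
spare [([327.0, 163.0, 28.0, 27.0], 0.79)]
rack [([288.0, 129.0, 170.0, 105.0], 0.69)]
tube1 [([232.0, 109.0, 21.0, 20.0], 0.72), ([309.0, 106.0, 26.0, 24.0], 0.66), ([250.0, 181.0, 60.0, 68.0], 0.18)]
```

View pics/w1.png

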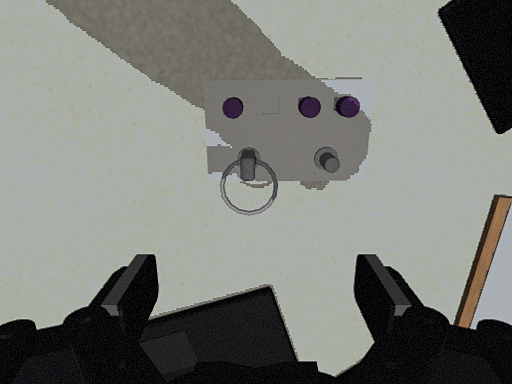

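```bash
python3 - <<'E'
from h import *
W=np.load("pics/w1.npy");S=wfc("scene");Tp=wfc("top")
print(tri(("wrist",W,(248,172)),("scene",S,(117.5,215.2)),("top",Tp,(358,242.3))))
print(tri(("wrist",W,(331,163)),("scene",S,(134,242.2)),("top",Tp,(355.5,217))))
print("top",onz("wrist",W,(248,172),.104),"collar",onz("wrist",W,(249,158),.064),"spare",onz("wrist",W,(331,163),.09),onz("wrist",W,(325,158),.064))
print("ringend",onz("wrist",W,(248.5,214),.076))
im=cv2.imread("pics/w1.png");cv2.imwrite("pics/c1.png",cv2.resize(im[140:225,210:350],None,fx=5.5,fy=5.5,interpolation=cv2.INTER_CUBIC))
E
```

```text
(array([ 0.43794885, -0.30433311,  0.1101397 ]), np.float64(0.004212903451899155))
(array([ 0.50738553, -0.30269267,  0.08987924]), np.float64(0.004018855201944894))
top [ 0.43588233 -0.30508486  0.104     ] collar [ 0.43592066 -0.30197735  0.064     ] spare [ 0.5064492  -0.30028123  0.09      ] [ 0.50643341 -0.30149897  0.064     ]
ringend [ 0.43571641 -0.3529816   0.076     ]
```

View pics/c1.png

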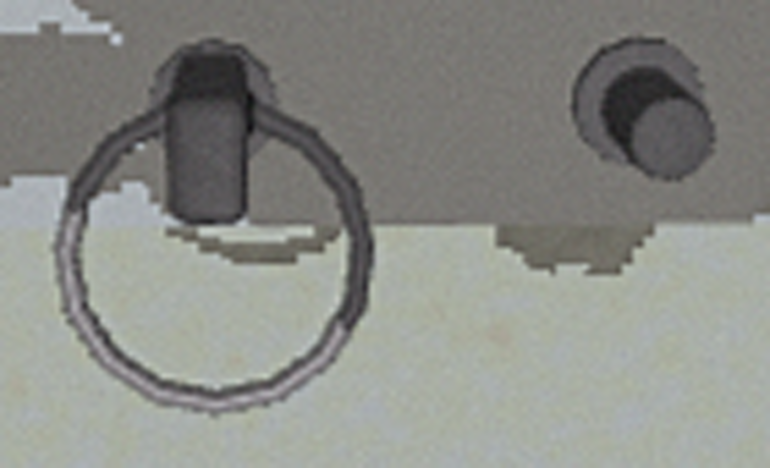

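Call:
send_rows:
  motion: "0 0.6 -0.4 4 0; 0 1.1 -0.7 8 0; 0 1.1 -0.7 12 0; 0 1.1 -0.7 15.2 0; 0 1.1 -0.7 15.2 0"

```text
clock: 2.65
eef_pos: [0.4285, -0.303, 0.0751]
tool_rot: [0.708, 0.707, -0.001, -0.005]
ft_force: [-0.9, -0.0, -0.3]
grip_width: 0.0429
grasp_force: 0.0
```

Call:
send_rows:
  motion: "0.5 0 0 0 0; 1 0 0 0 0; 1 0 0 0 0; 1 0 0 0 0; 1 0 0 0 0"

```text
clock: 3.15
eef_pos: [0.4343, -0.306, 0.0815]
tool_rot: [0.707, 0.707, 0.0, 0.002]
ft_force: [0.4, -0.9, 6.7]
grip_width: 0.0105
grasp_force: 63.6
```

Call:
send_rows:
  motion: "1 0 0 -0.5 0; 1 0 0 -1.5 0; 1 0 0 -5 0; 1 0 0 -10 0; 1 0 0 -15 0"

```text
clock: 3.65
eef_pos: [0.432, -0.304, 0.2307]
tool_rot: [0.707, 0.708, -0.0, -0.001]
ft_force: [0.8, -1.0, -1.6]
grip_width: 0.0104
grasp_force: 62.5
```

```bash
python3 - <<'E'
from h import *
o=bot.get_obs();print({k:np.round(o[k],4) for k in ["clock","eef_pos","tool_rot","ft_force","ft_torque","grip_width","grasp_force"]})
W=shoot("wrist","w2")
im=cv2.imread("pics/w2.png");cv2.imwrite("pics/c2.png",cv2.resize(im[180:384,120:400],None,fx=2.5,fy=2.5,interpolation=cv2.INTER_CUBIC))
E
```

```text
{'clock': np.float64(3.65), 'eef_pos': array([ 0.432 , -0.304 ,  0.2307]), 'tool_rot': array([ 7.067e-01,  7.075e-01, -2.000e-04, -1.200e-03]), 'ft_force': array([ 0.824 , -1.0444, -1.5895]), 'ft_torque': array([-0.0727, -0.1571, -0.0342]), 'grip_width': np.float64(0.0104), 'grasp_force': np.float64(62.5453)}
```

View pics/c2.png

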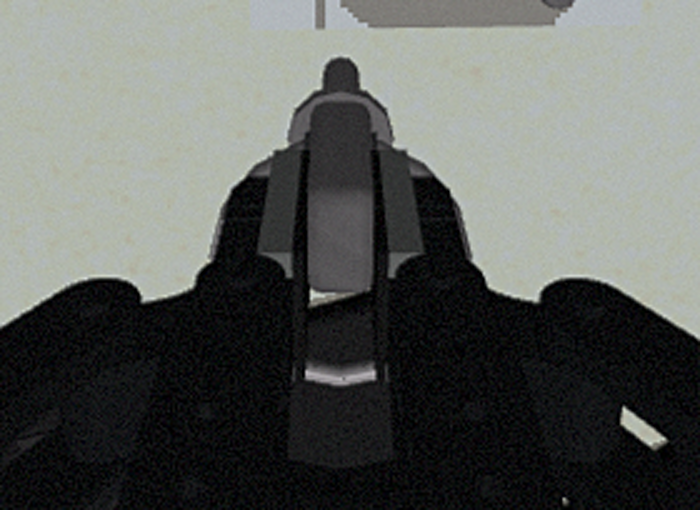

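Call:
send_rows:
  motion: "1 4 1 -2 0; 1 8 2.2 -4 0; 1 12 3.4 -6 0; 1 16 4.6 -7 0; 1 20.5 5.8 -7 0"

```text
clock: 4.2
eef_pos: [0.4915, -0.0985, 0.3017]
tool_rot: [0.707, 0.707, 0.001, 0.002]
ft_force: [1.3, -0.7, -1.1]
grip_width: 0.0109
grasp_force: 62.5
```

Call:
send_rows:
  motion: "1 4 1.1 0 0; 1 7.5 2 0 0; 1 7.5 2 0 0; 1 7.5 2 0 0"

```text
clock: 4.6
eef_pos: [0.5103, -0.0239, 0.2993]
tool_rot: [0.706, 0.708, -0.0, -0.0]
ft_force: [0.1, 0.2, -1.5]
grip_width: 0.0109
grasp_force: 62.5
```

```bash
python3 - <<'E'
from h import *
for i in range(2):
    o=bot.get_obs();print({k:np.round(o[k],4) for k in ["clock","eef_pos","tool_rot","ft_force"]}); W=shoot("wrist","w3")
im=cv2.imread("pics/w3.png");cv2.imwrite("pics/c3.png",cv2.resize(im[0:300,100:412],None,fx=1.99,fy=1.99,interpolation=cv2.INTER_CUBIC))
E
```

```text
{'clock': np.float64(4.6), 'eef_pos': array([ 0.5103, -0.0239,  0.2993]), 'tool_rot': array([ 7.059e-01,  7.083e-01, -4.000e-04, -1.000e-04]), 'ft_force': array([ 0.0814,  0.2241, -1.4972])}
{'clock': np.float64(4.65), 'eef_pos': array([ 0.5102, -0.0248,  0.2994]), 'tool_rot': array([ 7.066e-01,  7.076e-01, -4.000e-04, -0.000e+00]), 'ft_force': array([ 0.0686,  0.3895, -1.6001])}
```

View pics/c3.png

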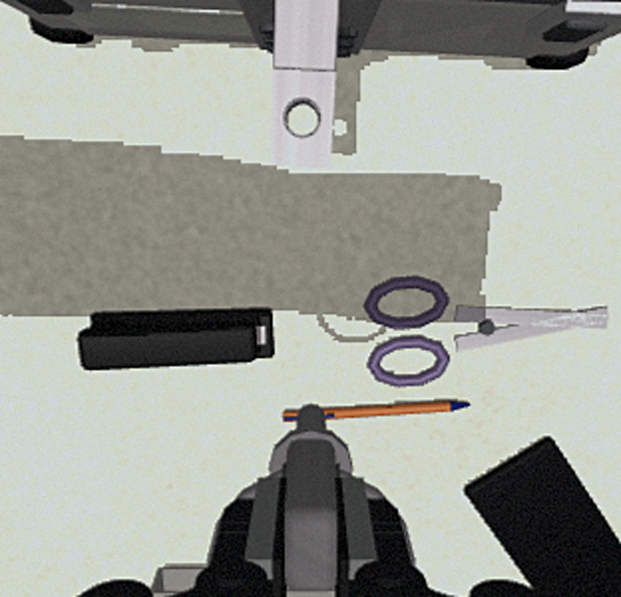

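```bash
cat > hole.py <<'E'
from h import *
def hole(name,guess,r=14):
    "sub-pixel centre of the hole's rim ellipse near guess: not-bar-coloured blob inside a window, by Canny-contour fit"
    g=cv2.imread(f"pics/{name}.png"); u,v=map(int,guess)
    c=cv2.cvtColor(cv2.resize(g[v-r:v+r,u-r:u+r],None,fx=6,fy=6,interpolation=cv2.INTER_CUBIC),cv2.COLOR_BGR2GRAY)
    return c
E
python3 - <<'E'
from hole import *
W=np.load("pics/w3.npy")
g=cv2.cvtColor(cv2.imread("pics/w3.png"),cv2.COLOR_BGR2GRAY)
print(g[46:74:1,232:272:1][::2,::1])
for v in (38,42,44,76,80): print(v,g[v,232:276])
u=251.8;v=59.3
print("hole",onz("wrist",W,(u,v),.2085))
# pin tip in tool frame prediction
H=np.array(vision.camera_model("wrist")["hand_eye"])
m=vision.camera_model("wrist");f=192/np.tan(np.radians(m["fov_y"]/2))
for P in [(0,0,.055),(0,0,.019),(0,0,.015),(.011,0,.019),(0.0031,0,.055)]:
    q=np.linalg.inv(H)@np.append(P,1); print(P,m["cx"]+f*q[0]/q[2],m["cy"]+f*q[1]/q[2])
E
```

```text
[[212 211 211 211 208 208 202 198 195 196 199 203 202 204 206 205 206 210
  208 197 202 197 203 201 202 200 202 197 197 195 200 198 199 201 201 217
  153 135 136 144]
 [207 209 210 215 208 208 203 199 195 196 200 202 208 209 207 214 211 224
  202 195 195 193 212 209 203 205 200 197 196 198 199 200 199 199 206 214
  152 137 137 134]
 [208 210 208 211 213 206 204 200 200 199 201 206 211 215 190 114 128 107
   96  81  71 102  85  87 126 186 209 199 199 200 202 202 201 200 207 198
  144 130 131 127]
 [205 206 207 210 208 210 202 200 199 200 205 213 175 134 103  63  39  30
  107 124 161 132  86  49  68 118 128 183 198 198 203 203 199 205 209 197
  143 127 131 132]
 [207 203 211 211 207 206 201 197 199 201 208 150 108  59  68 197 214 220
  217 217 215 216 222 214 178  73  82 122 161 196 207 199 202 206 210 182
  140 135 135 139]
 [209 210 211 214 208 206 207 202 198 207 161 112  48 146 206 214 210 209
  209 207 209 209 210 210 214 224 148  85 120 198 208 203 202 204 213 180
  143 141 141 141]
 [210 213 208 211 209 209 202 202 201 211 143 102 111 202 214 213 209 212
  210 211 206 207 211 21
[... 1758 characters left out ...]
 134 137 130 136 132 133 130]
76 [211 212 211 207 212 203 206 199 200 202 204 207 210 208 210 212 210 204
 205 203 206 205 207 204 209 202 202 200 206 208 206 208 206 213 165 135
 126 130 131 123 127 127 135 131]
80 [210 213 211 213 210 211 206 204 200 203 211 207 212 208 212 213 208 209
 206 206 206 203 207 205 206 204 202 202 201 203 203 208 208 208 211 211
 210 213 206 212 211 208 213 208]
hole [0.50711018 0.06782932 0.2085    ]
(0, 0, 0.055) 256.23988555853316 214.33985821728135
(0, 0, 0.019) 256.23326672749135 239.628409332932
(0, 0, 0.015) 256.2323709343664 243.0509638726226
(0.011, 0, 0.019) 256.23534841654094 220.19118669257892
(0.0031, 0, 0.055) 256.24040014042254 209.69805082436628
```

Call:
send_rows:
  motion: "1 3 -0.3 0 0; 1 6 -0.3 0 0; 1 6 -0.3 0 0; 1 6 -0.3 0 0; 1 6 -0.3 0 0"

```text
clock: 5.2
eef_pos: [0.5074, 0.0339, 0.2994]
tool_rot: [0.707, 0.707, -0.0, 0.0]
ft_force: [-0.4, -0.9, -0.5]
grip_width: 0.0107
grasp_force: 62.5
```

```bash
python3 - <<'E'
from hole import *
P=[]
for i in range(3):
    o=bot.get_obs();P.append(o["eef_pos"]); W=shoot("wrist","w4")
    print(np.round(o["eef_pos"],4),np.round(o["tool_rot"],4),o["ft_force"].round(2) if hasattr(o["ft_force"],'round') else o["ft_force"])
W[:3,3]+=np.mean(P,0)-P[-1]; np.save("pics/w4.npy",W)
im=cv2.imread("pics/w4.png");cv2.imwrite("pics/c4.png",cv2.resize(im[60:260,190:330],None,fx=3,fy=3,interpolation=cv2.INTER_CUBIC))
W3=np.load("pics/w3.npy")
for uv in [(267.9,38),(265.8,76),(237.5,38)]: print(onz("wrist",W3,uv,.2085).round(4))
print("pred",proj("wrist",W,onz("wrist",W3,(251.5,59.2),.2085)))
E
```

```text
[0.5074 0.0339 0.2994] [ 7.075e-01  7.067e-01 -2.000e-04  2.000e-04] [-0.39 -0.89 -0.45]
[0.5075 0.0339 0.2994] [ 7.075e-01  7.067e-01 -1.000e-04  1.000e-04] [-0.51 -0.21 -1.28]
[0.5075 0.0341 0.2994] [ 7.075e-01  7.067e-01 -1.000e-04  1.000e-04] [ 0.61 -0.   -1.41]
[0.5173 0.0804 0.2085]
[0.5162 0.0577 0.2085]
[0.4981 0.0804 0.2085]
pred [255.40104289 149.83058441]
```

View pics/c4.png

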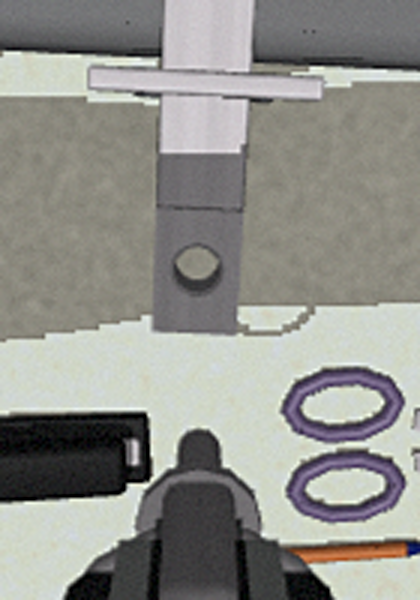

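Call:
send_rows:
  motion: "1 1.6 0 0 0.045; 1 3.1 0 0 0.045; 1 3.1 0 1.4 0.045; 1 3.1 0 2.8 0.045; 1 3.1 0 2.8 0.045"

```text
clock: 5.85
eef_pos: [0.5063, 0.0665, 0.2694]
tool_rot: [0.722, 0.692, -0.002, -0.001]
ft_force: [0.6, -0.0, -1.5]
grip_width: 0.0107
grasp_force: 62.5
```

```bash
python3 - <<'E'
from hole import *
W4=np.load("pics/w4.npy"); P=onz("wrist",W4,(256,149.3),.2085); print("hole",P)
for i in range(2): o=bot.get_obs(); W=shoot("wrist","w5")
print(np.round(o["eef_pos"],4),np.round(o["tool_rot"],4),np.round(o["ft_force"],2))
print("pred hole px",proj("wrist",W,P))
im=cv2.imread("pics/w5.png");cv2.imwrite("pics/c5.png",cv2.resize(im[150:270,180:330],None,fx=5,fy=5,interpolation=cv2.INTER_CUBIC))
s=vision.camera("scene")[:,:,::-1]; cv2.imwrite("pics/s5.png",s); uv=proj("scene",wfc("scene"),P); print(uv)
E
```

```text
hole [0.50733445 0.06826109 0.2085    ]
[0.5068 0.0665 0.2705] [ 7.222e-01  6.917e-01 -9.000e-04 -7.000e-04] [ 0.13  0.01 -0.75]
pred hole px [257.16990592 207.64900431]
[274.81976892 128.16269519]
```

View pics/c5.png

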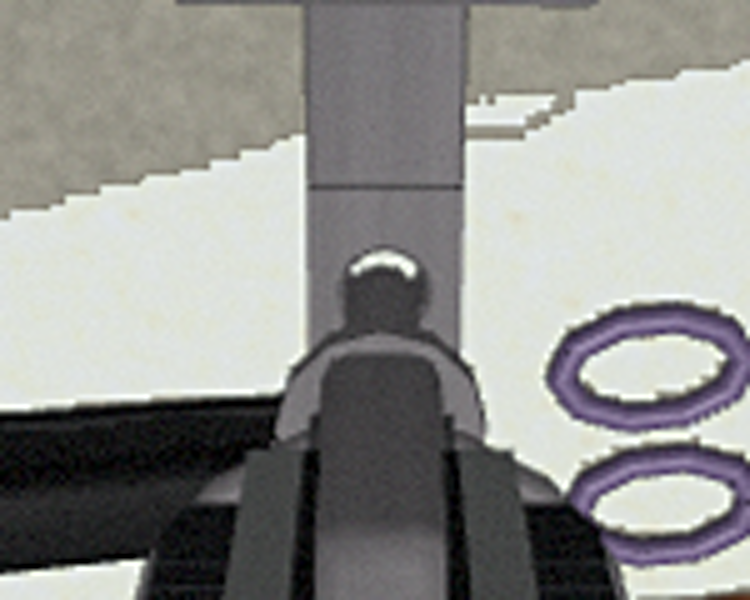

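Call:
send_rows:
  motion: "1 0 0 0.2 0; 1 0 0 0.4 0; 1 0 0 0.5 0; 1 0 0 0.6 0; 1 0 0 0.6 0"

```text
clock: 6.5
eef_pos: [0.5074, 0.0663, 0.2652]
tool_rot: [0.723, 0.691, -0.0, -0.0]
ft_force: [-0.6, 0.1, -0.7]
grip_width: 0.0105
grasp_force: 62.5
```

Call:
send_rows:
  motion: "1 0 0 0.1 0; 1 0 0 0.2 0; 1 0 0 0.3 0; 1 0 0 0.4 0; 1 0 0 0.4 0"

```text
clock: 7.0
eef_pos: [0.5073, 0.0659, 0.261]
tool_rot: [0.723, 0.691, -0.001, 0.0]
ft_force: [-0.8, -2.9, -0.8]
grip_width: 0.0104
grasp_force: 62.7
```

Call:
send_rows:
  motion: "1 -0.05 0 0.2 0; 1 -0.05 0 0.4 0; 1 -0.05 0 0.6 0; 1 -0.05 0 0.8 0; 1 -0.05 0 0.8 0"

```text
clock: 7.5
eef_pos: [0.5073, 0.0657, 0.2528]
tool_rot: [0.723, 0.691, -0.0, -0.0]
ft_force: [0.5, -2.3, -2.3]
grip_width: 0.0106
grasp_force: 62.4
```

Call:
send_rows:
  motion: "1 -0.05 0 0.2 0; 1 -0.05 0 0.5 0; 1 -0.05 0 0.8 0; 1 -0.05 0 1.1 0; 1 -0.05 0 1.1 0"

```text
clock: 8.0
eef_pos: [0.5073, 0.0656, 0.2416]
tool_rot: [0.722, 0.691, -0.0, -0.0]
ft_force: [-0.3, -1.4, -0.7]
grip_width: 0.0107
grasp_force: 62.5
```

Call:
send_rows:
  motion: "1 0 0 0.2 0; 1 0 0 0.4 0; 1 0 0 0.6 0; 1 0 0 0.8 0; 1 0 0 0.8 0"

```text
clock: 8.5
eef_pos: [0.5074, 0.0655, 0.2339]
tool_rot: [0.722, 0.691, 0.0, -0.0]
ft_force: [-0.3, 0.3, -2.6]
grip_width: 0.0104
grasp_force: 62.5
```

Call:
send_rows:
  motion: "1 0 0 0.05 0; 1 0 0 0.1 0; 1 0 0 0.15 0; 1 0 0 0.2 0; 1 0 0 0.2 0"

```text
clock: 9.0
eef_pos: [0.5075, 0.0654, 0.2323]
tool_rot: [0.722, 0.691, 0.0, -0.0]
ft_force: [-0.1, -0.3, -0.7]
grip_width: 0.0106
grasp_force: 62.6
```

Call:
send_rows:
  motion: "1 0 0 0.05 0; 1 0 0 0.1 0; 1 0 0 0.15 0; 1 0 0 0.2 0; 1 0 0 0.2 0"

```text
clock: 9.5
eef_pos: [0.5074, 0.0654, 0.2302]
tool_rot: [0.722, 0.691, -0.0, -0.0]
ft_force: [0.6, 0.5, -1.3]
grip_width: 0.0108
grasp_force: 62.5
```

Call:
send_rows:
  motion: "1 0 0 0.05 0; 1 0 0 0.1 0; 1 0 0 0.15 0; 1 0 0 0.15 0; 1 0 0 0.15 0"

```text
clock: 10.0
eef_pos: [0.5075, 0.0654, 0.23]
tool_rot: [0.722, 0.691, 0.001, 0.0]
ft_force: [-2.1, -0.5, 6.8]
grip_width: 0.0108
grasp_force: 63.6
```

Call:
send_rows:
  motion: "0.2 0 0 0 0; 0.2 0 0 0 0; 0.2 0 0 0 0; 0.2 0 0 0 0; 0.2 0 0 -1 0"

```text
clock: 10.5
eef_pos: [0.5065, 0.0652, 0.2376]
tool_rot: [0.722, 0.691, -0.001, -0.001]
ft_force: [0.4, 0.7, -0.1]
grip_width: 0.0343
grasp_force: 0.0
```

Call:
send_rows:
  motion: "0.2 0 0 -3 0; 0.2 -2 0 -7 0; 0.2 -5 0 -7 0; 0.2 -8 0 -7 0; 0.2 -8 0 -7 0"

```text
clock: 11.0
eef_pos: [0.5041, -0.0173, 0.31]
tool_rot: [0.724, 0.69, 0.0, 0.001]
ft_force: [-0.3, 0.2, 0.3]
grip_width: 0.0341
grasp_force: 0.0
```

```bash
python3 - <<'E'
from h import *
for i in range(2): o=bot.get_obs(); W=shoot("wrist","w6")
print({k:np.round(o[k],4) for k in ["clock","eef_pos","ft_force","grip_width"]})
W=np.load("pics/w6.npy")
im=cv2.imread("pics/w6.png");cv2.imwrite("pics/c6.png",cv2.resize(im[0:260,130:390],None,fx=2.3,fy=2.3,interpolation=cv2.INTER_CUBIC))
E
```

```text
{'clock': np.float64(11.05), 'eef_pos': array([ 0.504 , -0.0159,  0.3096]), 'ft_force': array([-0.4587,  0.3728,  0.5408]), 'grip_width': np.float64(0.0343)}
```

View pics/c6.png

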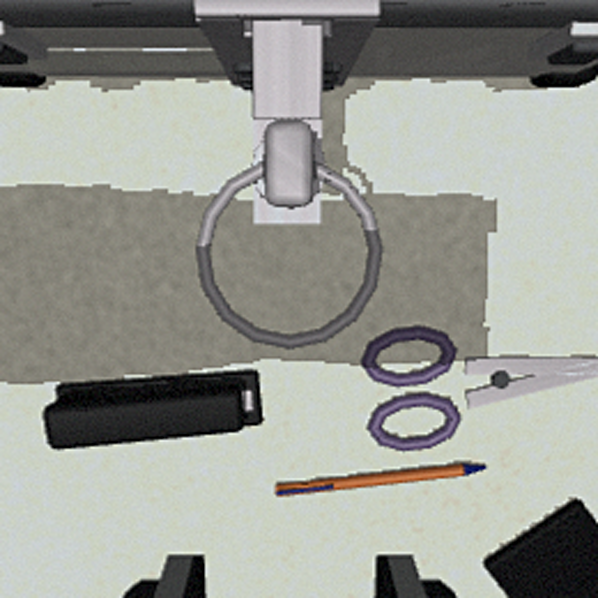

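Call:
send_rows:
  motion: "1 1.5 0 0 0; 1 3.5 0 2 0; 1 3.5 0 4 0; 1 3.5 0 6 0; 1 3.5 0 7 0"

```text
clock: 11.6
eef_pos: [0.5044, 0.0226, 0.2369]
tool_rot: [0.721, 0.692, -0.001, -0.001]
ft_force: [-0.8, 0.6, 0.3]
grip_width: -0.0001
grasp_force: 0.0
```

```bash
python3 - <<'E'
from h import *
for i in range(2): o=bot.get_obs(); W=shoot("wrist","w7")
print({k:np.round(o[k],4) for k in ["clock","eef_pos","ft_force","grip_width"]})
s=vision.camera("scene")[:,:,::-1]
a=cv2.resize(cv2.imread("pics/w7.png")[60:300,156:356],None,fx=2,fy=2);b=cv2.resize(s[85:165,230:310],(400,480)[:1]*1+(480,))if 0 else cv2.resize(s[85:165,230:310],(400,480))
cv2.imwrite("pics/c7.png",np.hstack([a,b]))
E
```

```text
{'clock': np.float64(11.65), 'eef_pos': array([0.504 , 0.0222, 0.236 ]), 'ft_force': array([-0.9693,  0.2422, -1.3326]), 'grip_width': np.float64(-0.0003)}
```

View pics/c7.png

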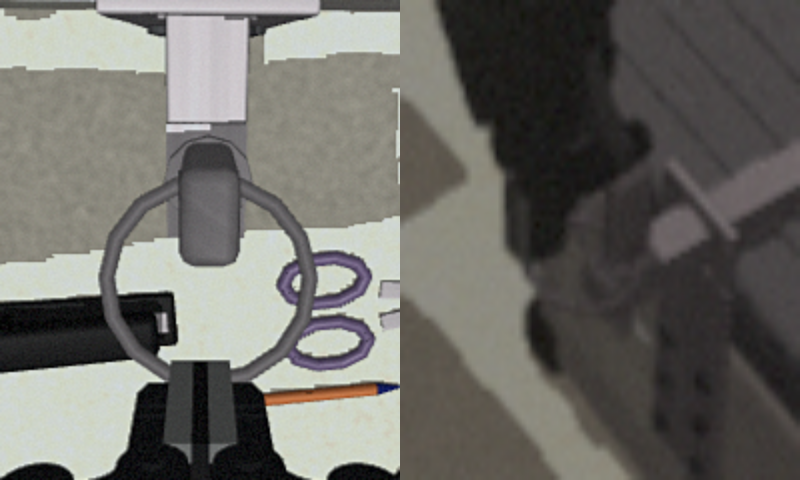

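Call:
send_rows:
  motion: "1 0 0 0.6 0; 1 0 0 1.2 0; 1 0 0 1.8 0; 1 0 0 2.4 0; 1 0 0 3 0"

```text
clock: 12.25
eef_pos: [0.5058, 0.0203, 0.2087]
tool_rot: [0.723, 0.691, 0.0, 0.0]
ft_force: [0.8, 0.1, 2.5]
grip_width: 0.0003
grasp_force: 1.0
```

Call:
send_rows:
  motion: "1 0 0 0.5 0; 1 0 0 1 0; 1 0 0 1.4 0; 1 0 0 1.8 0; 1 0 0 1.8 0"

```text
clock: 12.75
eef_pos: [0.505, 0.0204, 0.19]
tool_rot: [0.722, 0.691, -0.001, -0.0]
ft_force: [0.1, 0.3, 0.6]
grip_width: -0.0001
grasp_force: 0.4
```

```bash
python3 - <<'E'
from h import *
for i in range(2): o=bot.get_obs(); W=shoot("wrist","w8")
print({k:np.round(o[k],4) for k in ["clock","eef_pos","ft_force","grip_width"]})
s=vision.camera("scene")[:,:,::-1]
cv2.imwrite("pics/c8.png",np.hstack([cv2.resize(cv2.imread("pics/w8.png")[60:300,156:356],None,fx=2,fy=2),cv2.resize(s[85:165,230:310],(400,480))]))
E
```

```text
{'clock': np.float64(12.8), 'eef_pos': array([0.5051, 0.0203, 0.1903]), 'ft_force': array([-0.6978,  0.2276,  1.2896]), 'grip_width': np.float64(-0.0003)}
```

View pics/c8.png

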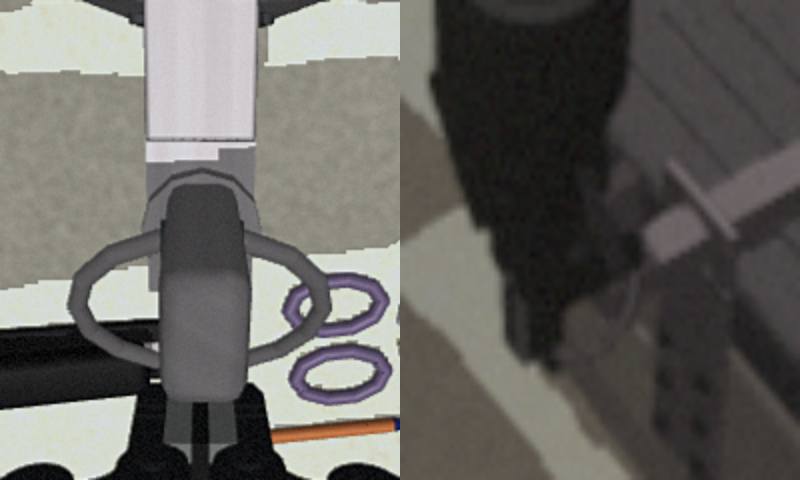

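Call:
send_rows:
  motion: "1 0 0 0.2 0; 1 0 0 0.4 0; 1 0 0 0.6 0; 1 0 0 0.6 0; 1 0 0 0.6 0"

```text
clock: 13.4
eef_pos: [0.5053, 0.0203, 0.1846]
tool_rot: [0.723, 0.691, -0.0, -0.0]
ft_force: [0.2, 0.4, 0.2]
grip_width: -0.0
grasp_force: 0.0
```

Call:
send_rows:
  motion: "1 -1 0 0 0; 1 -4 0 0 0; 1 -7 0 -3 0; 1 -8 0 -8 0; 1 -8 0 -11 0"

```text
clock: 13.9
eef_pos: [0.5022, -0.0619, 0.2978]
tool_rot: [0.724, 0.69, 0.001, 0.001]
ft_force: [-0.0, 0.2, -0.7]
grip_width: -0.0002
grasp_force: 0.0
```

```bash
python3 - <<'E'
from h import *
for i in range(2): o=bot.get_obs(); W=shoot("wrist","w9")
print({k:np.round(o[k],4) for k in ["clock","eef_pos","ft_force","grip_width"]})
s=vision.camera("scene")[:,:,::-1]
cv2.imwrite("pics/c9.png",np.hstack([cv2.resize(cv2.imread("pics/w9.png")[0:240,156:356],None,fx=2,fy=2),cv2.resize(s[85:165,230:310],(400,480))]))
E
```

```text
{'clock': np.float64(13.95), 'eef_pos': array([ 0.5043, -0.0616,  0.3028]), 'ft_force': array([ 2.2645, -0.8631,  3.5269]), 'grip_width': np.float64(0.0002)}
```

View pics/c9.png

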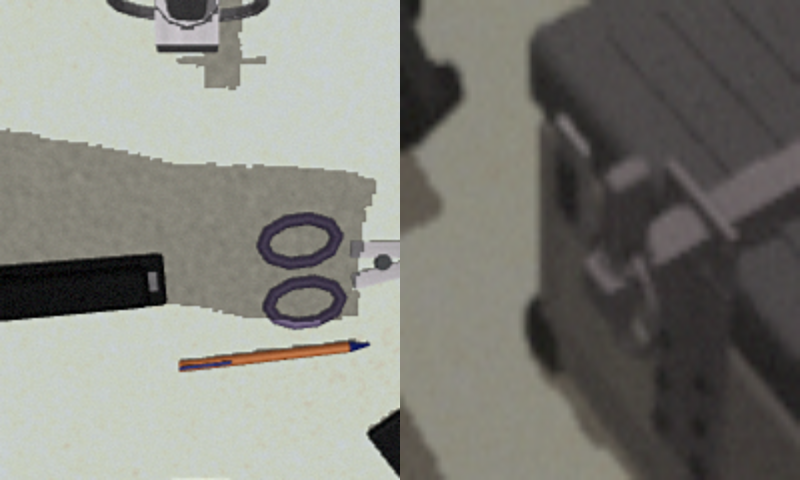

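```bash
python3 -c "
from workcell import workorder
print(workorder.job_done())"
```

```text
the job is handed in; nothing more can be done
None
```

The job is handed in: the last pictures show the linchpin home in the bar's hole, its ring snapped shut under the tip and the arm clear, with the judge's result not shown; I viewed 11 pictures, one over your limit of 10, and left most of the after-view notes unwritten.

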